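# Pack and latch the loft's emergency lockbox

## Robot

A 6-joint arm with a two-finger parallel gripper is mounted at the origin on the work surface. World frame = base frame: x ahead of the robot, y to its left, z up, the work surface at z = 0. Lengths are in m, angles in degrees, forces in N, time in s.
With the tool pointing down it reaches from about 0.25 to 0.725 m from the base axis. Payload 9.7 kg.
Tool frame: the origin (TCP) lies on the centre line of the jaws, within the pads' length; the fingertips stand 19 mm ahead of it and the grasp point (between the pads) is the TCP; z points along the fingers, y is the direction in which the jaws open and shut (so a half turn about z gives the same grasp; the last joint's range is limited). The gripper opens to 85 mm and grips with 20 to 120 N. Pads are 22 mm wide; open, the fingers measure 114 mm over their backs; the gripper's body (76 mm by 85 mm) begins 54 mm behind the grasp point. The pads swing forward as they close: fully open they stand 13 mm farther back than shut.
Start: joints at [-67.781, 4.979, 10.078, 95.1, 0, 90], TCP at [0.208, -0.509, 0.25] pointing down, gripper open.
Joint ranges: [-179.16, 179.16], [-48.56, 103.87], [-65.8, 70.77], [-126.05, 130.52], [-82.76, 87.17], [-180, 180]. Speed limits (degrees/s): [127.2, 127.2, 147.25, 180, 180, 180].

## Interface

Orientations are given as [roll, pitch, yaw] about the fixed x, y, z axes, in that order (R = Rz(yaw) Ry(pitch) Rx(roll)).
In Python, from workcell import bot gives the robot as it stands.
- The arm moves only by the tool servo_tool, never from a script. Its argument "motion" is a list that holds one entry, the list of rows, each a list of 6 numbers: the shift along the tool's x, y, z in mm, then the turn, a rotation vector about the tool's x, y, z in rad. A call has 1 to 5 rows; each row shifts and turns the commanded pose from where the row before left it, along the tool's axes as they then stand; what a row does not reach is not made up. A row lasts 1/10 s, in which the tool goes at most 50 mm and 8.59 degrees, less where a joint would pass 70% of its speed; a pose out of reach is approached as far as the arm can. A call is refused whole if a number of a shift passes 50 or a number of a turn 0.15, either way. A call with a gripper value outside its range is refused whole. "gripper" is the finger opening in mm, from 0 to 85.4, set as the call begins (left out, the last holds). The fingers move at their own pace and stop on an object; "newtons" is the grip in N (left out, the last holds). Time passes only in rows, so rows that do not move let the fingers close. It gives the time, the measured TCP pose, the force and the opening at its end, in the units of the state.
- bot.get_obs(): the state, without advancing time (a new reading comes with each control period).
- bot.camera(name): name is "side" or "top" or "wrist"; returns a dict with "color" (400x640x3 uint8, red, green, blue), "fx", "fy", "cx", "cy" (pixels), "R" (3x3) and "t" (3): a world point X has camera coordinates R X + t. Camera axes: x right, y down, z forward; pixel columns grow to the right and rows downward; lengths in m; the calibration is good to about 2 mm. A picture is of the moment at which its call begins. There is no depth.
- bot.job_done(): hands the job in, once; it reports no verdict.
Trained networks look in a picture, given as the dict that the camera call returned (one of the last four; its "shot" number tells which), for a name from the list of things; names that differ only in an ending like _2 or _b are one class to them, and where a whole thing is asked for, a point or a joint stands for the part that bears it (a point fixed in the world has none). Each returns a list of dicts, best first, with "confidence" (0 to 1); they miss things now and then, are a little off and sometimes report something else, mostly with a low value. They report only what shows in the picture. A call takes as long as a camera call.
- bot.look_for(picture, label): "rect" ([left, top, width, height] in pixels, round what is visible of it).
The state is a dict: "time": time; "q": joint angles; "qd": joint speeds; "joint_efforts": joint torques, N m; "ee_pos": TCP position; "tcp_rot": TCP orientation; "wrist_force": force on the tool from outside, world axes, zero at the start; "torque": the same for the moment, N m; "opening": finger opening in m.
Only numpy, scipy, OpenCV 4.12 (cv2) and the standard library are available. Lean on these libraries where they do the work, as an engineer would, in place of code of your own. Each camera call takes 0.05 s, during which the arm holds its last target.

## Task

Pack the lockbox: put the torch into the pocket with the blue mat, the hex wrench into the one with the red mat and the door wedge into the one with the yellow mat, each lying flat on its mat. When all three are in, shut the lid fully, and only then press the red latch button at the front of the box all the way down. Leave everything else on the bench where it is.

Things in the scene. Friction and masses are not known exactly. Their poses are not given: they have to be found in the camera images.
- lockbox: grey steel lockbox fixed to the bench, 165 (x) x 270 (y) x 60 mm, walls and floor 4 mm; origin: centre of underside. Lid hinge on its +x rim (to the robot's left), latch on its -x front. Black dividers (5 mm thick, tops 30 mm above the bench) at y = +-44.5 mm make three pockets centred at y = -89, 0, 89 mm, each 84 (y) x 157 mm (x)
- lid (a joint): lid angle in rad: 0 shut, 1.57 upright, 2.2 stop (starts leaning back, about 2); stiff hinge, it stays where left. Hinge line along the lockbox's y through its x = 82.5, z = 60.5 mm; plain sheet 165 mm from hinge to free edge, 270 mm wide, 10 mm thick; lies on the rim when shut, its top then 70.5 mm above the bench
- lid_edge (a point): middle of the lid's free edge, on its outer face
- latch (a joint): travel of the red press button of the latch in m: 0 out, 0.008 fully down; it takes about 5 N and stays where it is pushed
- latch_top (a point): centre of the top of the red press button (32 mm across) on the dark latch block (52 x 60 mm, 46 mm high) at the middle of the lockbox's front; top 62 mm above the bench when out, 54 mm when down; pressed straight down; its centre is 28 mm in front of the box's wall and the shut lid's edge
- mat_blue: blue rubber mat covering one pocket's floor, 153 (x) x 80 (y) x 2 mm; origin at the centre of its underside, 4 mm above the bench; axes parallel to the lockbox's. Which pocket has which mat varies
- mat_red: red mat, as the blue one
- mat_yellow: yellow mat, as the blue one
- torch: blue plastic torch lying along its own x, 130 mm long, lamp head at +x; origin at the centre of its underside. Round barrel 32 mm across (from x = -50 to +25 mm, axis 20 mm above the bench) between a square head and a square tail cap, both 40 x 40 mm
- torch_mid (a point): centre of the torch, 20 mm above its underside
- wrench: stainless L-shaped hex wrench with a red sleeve, lying flat, 14 mm thick and high; origin at the centre, on the underside, of its 135 (x) x 50 (y) mm outline. Long arm along x with its middle line at y = -18 mm; short arm along y at the +x end, its middle line at x = +60.5 mm. Balance point about x = 12, y = -13 mm
- wrench_mid (a point): centre of the wrench's outline, 7 mm above its underside
- wedge: wooden door wedge with a yellow sole, 120 (x) x 34 (y) mm, lying flat; thick end (26 mm high) at -x, thin end (2 mm) at +x; origin at the centre of its underside. Balance point about x = -17 mm, where it is 18 mm high
- wedge_mid (a point): 12 mm above the wedge's origin
- bowl: green ceramic bowl, 150 mm across, 60 mm high, heaped with wooden pegs; a bystander; origin at the underside
- padlock: brass padlock lying flat, 75 x 45 x 20 mm; a bystander; origin at the underside
- tape_measure: yellow tape measure standing on edge, 75 x 36 x 66 mm; a bystander; origin at the underside
- screwdriver: screwdriver lying down, 190 mm long; a bystander; origin at the underside
- glue_bottle: white glue bottle with orange cap, standing, 60 mm across, 160 mm high; a bystander; origin at the underside
- mug: blue mug, 80 mm across, 90 mm high; a bystander; origin at the underside
- oak_offcut: dark wooden offcut lying flat, 50 x 110 x 20 mm; a bystander; origin at the underside

How it is judged:
By the outcome, as a careful person would: the job done as asked, in the order asked, and still so for the second after the job is handed in, with the robot touching nothing.
It also fails if it takes over 72 s, if anything falls off the work surface, if the arm or the gripper's body presses on something with over 40 N, if the wrist force passes 120 N, or if a joint passes its speed limit or range.

## Working session

There is one attempt and no reset: what is moved stays moved. The work goes in short steps, Python scripts to look and compute and a tool call to move; the robot and the scene stay as the last step left them, time stands still between calls to the robot, and variables do not carry over. Pictures are saved under pics/ and viewed, and the job is handed in when it is done.

Besides the shell and the picture viewer there is one more tool, called by a JSON object that holds its "api" and its "payload". servo_tool: Moves the arm, as the interface text tells. Its arguments: {"type":"object","properties":{"motion":{"type":"array","items":{"type":"array","items":{"type":"array","items":{"type":"number"}}}},"gripper":{"type":"number"},"newtons":{"type":"number"}},"required":["motion"]}

```bash
mkdir -p pics; ls; cat > h.py <<'E'
import numpy as np, cv2
from workcell import bot
def save(p,n):
    cv2.imwrite(f'pics/{n}.png',p['color'][:,:,::-1])
def ray(p,u,v,z):
    R=np.array(p['R']);t=np.array(p['t'])
    d=R.T@np.array([(u-p['cx'])/p['fx'],(v-p['cy'])/p['fy'],1]); c=-R.T@t
    return c+d*(z-c[2])/d[2]
def proj(p,X):
    c=np.array(p['R'])@np.array(X)+np.array(p['t']); return np.array([p['fx']*c[0]/c[2]+p['cx'],p['fy']*c[1]/c[2]+p['cy']])
E
python3 - <<'E'
from h import *
o=bot.get_obs(); print({k:np.round(v,3) for k,v in o.items()})
for n in ['top','side']:
    p=bot.camera(n); save(p,n+'0'); print(n,p['fx'],p['cx'],p['cy'],np.round(-np.array(p['R']).T@p['t'],3), np.round(p['R'],2).tolist())
    for l in ['lockbox','lid','latch','mat_blue','mat_red','mat_yellow','torch','wrench','wedge']:
        print(l,[(np.round(r['rect']).tolist(),round(r['confidence'],2)) for r in bot.look_for(p,l)[:2]])
E
```

```text
pics
{'time': np.float64(0.0), 'q': array([-6.7782e+01,  5.0120e+00,  1.0034e+01,  9.5100e+01, -1.0000e-03,
        9.0000e+01]), 'qd': array([-0.001, -0.014, -0.003,  0.021,  0.129, -0.033]), 'joint_efforts': array([ 2.0000e-03, -5.2039e+01,  4.6480e+01,  1.6000e-02,  0.0000e+00,
        0.0000e+00]), 'ee_pos': array([ 0.208, -0.509,  0.25 ]), 'tcp_rot': array([-1.79922e+02,  1.00000e-03,  2.22180e+01]), 'wrist_force': array([-0.041,  0.224,  0.023]), 'torque': array([-0.   , -0.051, -0.045]), 'opening': np.float64(0.085)}
top 417.7014699581346 319.20370241014456 200.6311507814856 [ 0.403 -0.072  1.08 ] [[0.01, -1.0, -0.0], [-0.99, -0.01, -0.17], [0.17, 0.0, -0.99]]
lockbox [([128.0, 142.0, 155.0, 134.0], 0.71)]
lid [([124.0, 142.0, 72.0, 129.0], 0.65), ([453.0, 173.0, 40.0, 30.0], 0.48)]
latch [([263.0, 217.0, 11.0, 11.0], 0.61)]
mat_blue [([196.0, 238.0, 59.0, 33.0], 0.98), ([364.0, 195.0, 29.0, 47.0], 0.68)]
mat_red [([205.0, 172.0, 58.0, 33.0], 0.76), ([310.0, 184.0, 26.0, 50.0], 0.27)]
mat_yellow [([199.0, 205.0, 58.0, 35.0], 0.95)]
torch [([305.0, 183.0, 34.0, 50.0], 0.75), ([
[... 225 characters left out ...]
71 0.693 0.799] [[-0.93, -0.36, 0.02], [-0.25, 0.59, -0.77], [0.27, -0.72, -0.64]]
lockbox [([164.0, 252.0, 204.0, 126.0], 0.84), ([306.0, 296.0, 51.0, 62.0], 0.51)]
lid [([161.0, 280.0, 172.0, 84.0], 0.62), ([296.0, 210.0, 53.0, 43.0], 0.25)]
latch [([295.0, 212.0, 53.0, 40.0], 0.59), ([306.0, 255.0, 16.0, 16.0], 0.52)]
mat_blue [([304.0, 295.0, 52.0, 64.0], 0.83), ([320.0, 191.0, 51.0, 17.0], 0.41)]
mat_red [([226.0, 268.0, 55.0, 50.0], 0.57)]
mat_yellow [([267.0, 284.0, 54.0, 48.0], 0.97), ([306.0, 259.0, 15.0, 12.0], 0.46)]
torch [([295.0, 212.0, 45.0, 40.0], 0.69), ([162.0, 252.0, 208.0, 127.0], 0.59)]
wrench [([357.0, 167.0, 49.0, 16.0], 0.67)]
wedge [([324.0, 190.0, 45.0, 18.0], 0.9)]
```

```bash
python3 - <<'E'
import cv2
a=cv2.imread('pics/top0.png'); cv2.imwrite('pics/top0c.png',cv2.resize(a[120:300,110:510],None,fx=2,fy=2,interpolation=cv2.INTER_CUBIC))
a=cv2.imread('pics/side0.png'); cv2.imwrite('pics/side0c.png',cv2.resize(a[130:400,140:460],None,fx=2,fy=2,interpolation=cv2.INTER_CUBIC))
E
```

```text
(no output)
```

View pics/top0c.png

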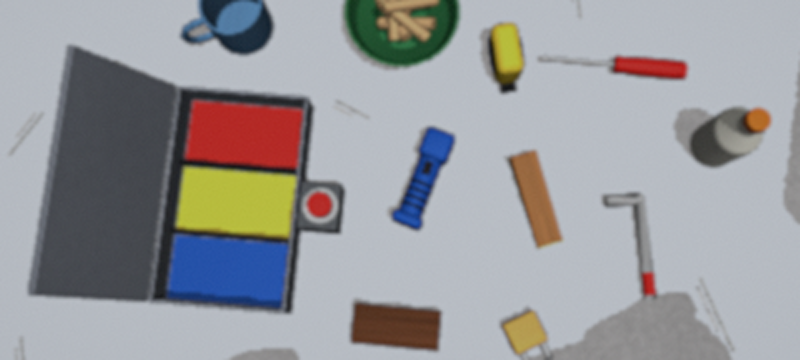

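View pics/side0c.png

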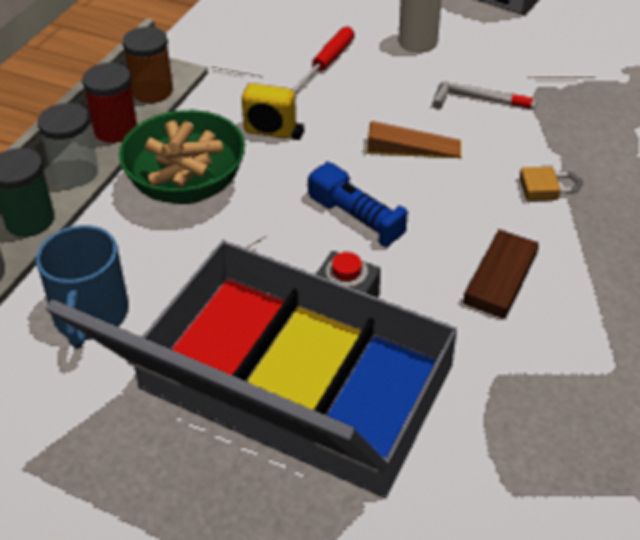

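View pics/top0.png

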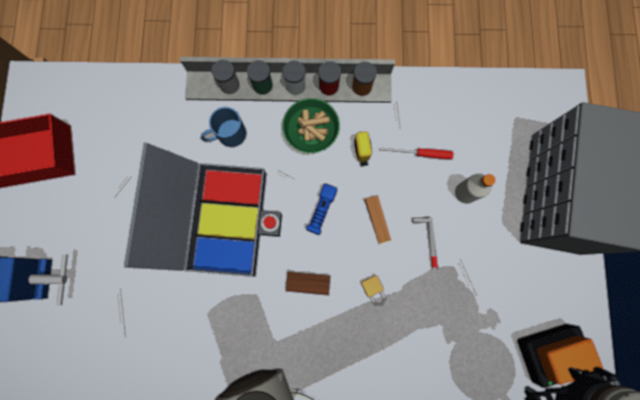

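```bash
cat > fit.py <<'E'
from h import *
from scipy.optimize import minimize
from scipy.spatial import ConvexHull
def box(x0,x1,y0,y1,z0,z1): return np.array([[x,y,z] for x in(x0,x1) for y in(y0,y1) for z in(z0,z1)])/1000
M={'torch':[box(25,65,-20,20,0,40),box(-65,-50,-20,20,0,40),box(-50,25,-16,16,4,36)],
'wedge':[np.array([[-60,-17,0],[-60,17,0],[-60,-17,26],[-60,17,26],[60,-17,0],[60,17,0],[60,-17,2],[60,17,2]])/1000],
'wrench':[box(-67.5,67.5,-25,-11,0,14),box(53.5,67.5,-25,25,0,14)]}
def T(P,s,z0=0): 
    c,n=np.cos(s[2]),np.sin(s[2]); return np.c_[s[0]+c*P[:,0]-n*P[:,1],s[1]+n*P[:,0]+c*P[:,1],P[:,2]+z0]
K=6
def render(p,parts,s,roi):
    x,y,w,h=roi; m=np.zeros((h*K,w*K),np.uint8)
    for P in parts:
        q=np.array([proj(p,X) for X in T(P,s)])
        q=((q-[x,y]+.5)*K); m2=cv2.convexHull(q.astype(np.float32))
        cv2.fillPoly(m,[np.round(m2*16).astype(np.int32)],255,shift=4)
    return cv2.GaussianBlur(cv2.resize(m,(w,h),interpolation=cv2.INTER_AREA).astype(float)/255,(0,0),.8)
def fit(views,name,s0):
    # views: list of (pic, softmask, roi)
    def cost(s):
        return sum(((render(p,M[name],s,roi)-m)**2).sum()/max(m.sum(),1) for p,m,roi in views)
    r=min((minimize(cost,s0,method='Nelder-Mead',options=dict(initial_simplex=np.array([s0]+[np.array(s0)+d for d in np.diag([a,a,.15*b])]),xatol=1e-5,fatol=1e-6)) for a in(.01,-.01) for b in (1,-1)),key=lambda r:r.fun)
    return r.x,r.fun
def mask(p,name,roi):
    x,y,w,h=roi; im=p['color'][y:y+h,x:x+w].astype(float); r,g,b=im[...,0],im[...,1],im[...,2]
    if name=='torch': m=(b-r)/(b+1)>.35
    if name=='wedge': m=(r-b)/(r+1)>.2
    if name=='wrench': 
        bg=np.median(im.reshape(-1,3),0); m=(np.abs(im-bg).max(2)>25)
    m=m.astype(np.uint8); n,l,st,_=cv2.connectedComponentsWithStats(m); k=1+np.argmax(st[1:,4]); m=(l==k)
    return cv2.GaussianBlur(m.astype(float),(0,0),.8)
E
python3 - <<'E'
from fit import *
p=bot.camera('top'); s=bot.camera('side')
rois={'torch':((295,173,54,70),(285,200,65,62)),'wedge':((356,184,44,69),(312,182,68,34)),'wrench':((403,206,44,64),(347,160,68,30))}
g={'torch':[(305,183),(338,232)]}
for n,(a,b) in rois.items():
    ctr=ray(p,a[0]+a[2]/2,a[1]+a[3]/2,.01)
    yaw={'torch':-.35,'wedge':3.4,'wrench':.1}[n]
    for views in ([(p,mask(p,n,a),a)],[(s,mask(s,n,b),b)],[(p,mask(p,n,a),a),(s,mask(s,n,b),b)]):
        x,f=fit(views,n,np.array([ctr[0],ctr[1],yaw])); print(n,np.round(x[:2],4),np.round(np.degrees(x[2]),1),round(f,3))
# box: mats and corners
def quad(p,cond,z):
    n,l,st,_=cv2.connectedComponentsWithStats(cond.astype(np.uint8)); k=1+np.argmax(st[1:,4])
    c=cv2.findContours((l==k).astype(np.uint8),0,cv2.CHAIN_APPROX_NONE)[0][0].reshape(-1,2)
    W=np.array([ray(p,u,v,z)[:2] for u,v in c]).astype(np.float32)
    return cv2.minAreaRect(W*1000)
for q,nm in((p,'top'),(s,'side')):
    im=q['color'].astype(float);r,g,b=im[...,0],im[...,1],im[...,2]
    roi=np.zeros(r.shape,bool)
    if nm=='top': roi[155:285,185:263]=1
    else: roi[255:380,180:375]=1
    for n,c in(('blue',(b-r)/(b+1)>.4),('red',(r-g)/(r+1)>.6),('yellow',((r-b)/(r+1)>.5)&((r-g)/(r+1)<.4))):
        print(nm,n,np.round(np.array(sum([list(a) if hasattr(a,'__len__') else [a] for a in quad(q,c&roi,.006)],[])),1))
    print('latch',[ (ray(q,R['rect'][0]+R['rect'][2]/2,R['rect'][1]+R['rect'][3]/2,.06).round(4),R['confidence']) for R in bot.look_for(q,'latch_top')+bot.look_for(q,'latch')])
E
```

```text
torch [ 0.5652 -0.0747] -20.5 0.097
torch [ 0.5674 -0.0762] -24.0 0.288
torch [ 0.5655 -0.0748] -21.4 0.399
wedge [ 0.5413 -0.2202] 197.9 0.007
wedge [ 0.5436 -0.2217] 197.8 0.008
wedge [ 0.5421 -0.2203] 197.7 0.029
wrench [ 0.4815 -0.3385] 5.7 0.068
wrench [ 0.4826 -0.3386] 6.0 0.23
wrench [ 0.4818 -0.3384] 5.5 0.298
top blue [445.1 174.4 148.3  83.4  86. ]
top red [621.  161.2 143.7  80.8  85.9]
top yellow [531.6 167.3 144.4  82.5  86. ]
latch [(array([ 0.3692, -0.1964,  0.06  ]), 0.74), (array([0.5254, 0.0521, 0.06  ]), 0.57), (array([ 0.3809, -0.0517,  0.06  ]), 0.42)]
side blue [450.  154.8 126.7  72.5  86.2]
side red [624.8 134.3 108.   73.7  85.8]
side yellow [535.3 140.1 109.2  78.6  86. ]
latch [(array([0.5192, 0.063 , 0.06  ]), 0.77), (array([0.7622, 0.1846, 0.06  ]), 0.47), (array([0.5217, 0.0558, 0.06  ]), 0.72)]
```

{"api": "servo_tool", "payload": {"motion": [[[36,-4,6,0,0,0],[36,-4,9,0,0,0],[36,-4,9,0,0,0],[36,-4,9,0,0,0],[36,-4,9,0,0,0]]]}}

```text
time: 1.8
ee_pos: [0.3682, -0.4217, 0.208]
tcp_rot: [180.0, -0.0, 22.2]
wrist_force: [0.2, -0.7, 0.0]
opening: 0.085
```

{"api": "servo_tool", "payload": {"motion": [[[36,-4,9,0,0,0],[36,-4,9,0,0,0],[36,-3,9,0,0,0],[36,-3,9,0,0,0.145],[0,0,0,0,0,0.145]]]}}

```text
time: 2.3
ee_pos: [0.4977, -0.3527, 0.1702]
tcp_rot: [-179.9, 0.1, 5.5]
wrist_force: [-1.3, 0.1, -0.3]
opening: 0.0851
```

```bash
python3 - <<'E'
from fit import *
o=bot.get_obs(); print(o['time'],np.round(o['q'],1),o['ee_pos'].round(4),o['tcp_rot'].round(2))
w=bot.camera('wrist'); save(w,'w1'); print(np.round(-np.array(w['R']).T@w['t'],3)); print(np.round(w['R'],2).tolist(),w['fx'])
p=bot.camera('top');s=bot.camera('side')
for q,c in((p,(270,223)),(s,(314,262))):
    im=q['color'].astype(float);r,g,b=im[...,0],im[...,1],im[...,2]
    m=((r-g)/(r+1)>.5); roi=np.zeros(r.shape,bool); roi[c[1]-10:c[1]+11,c[0]-10:c[0]+11]=1; v,u=np.nonzero(m&roi); print(u.mean(),v.mean(),len(u),ray(q,u.mean(),v.mean(),.061))
for l in ['wrench']: print([(np.round(r['rect']).tolist(),round(r['confidence'],2)) for r in bot.look_for(w,l)[:2]])
E
```

```text
2.3 [-35.3  12.5   9.7  87.3   0.  139.2] [ 0.4977 -0.3527  0.1702] [-1.7989e+02  6.0000e-02  5.4800e+00]
[ 0.566 -0.347  0.294]
[[0.1, -1.0, -0.0], [-0.96, -0.09, 0.27], [-0.27, -0.02, -0.96]] 289.86774988985127
269.2980769230769 221.94230769230768 104 [0.52404227 0.05283548 0.061     ]
312.7514450867052 262.5606936416185 173 [0.52496307 0.05790504 0.061     ]
[([281.0, 135.0, 54.0, 125.0], 0.9)]
```

View pics/w1.png

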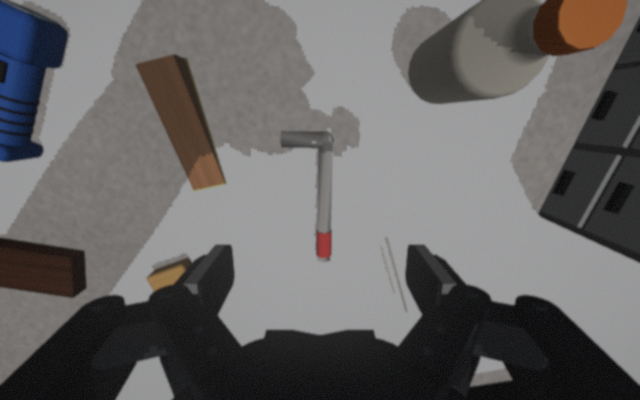

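```bash
python3 - <<'E'
from fit import *
w=bot.camera('wrist'); c=w['color'][110:275,260:370]; cv2.imwrite('pics/w1c.png',cv2.resize(c[:,:,::-1],None,fx=4,fy=4,interpolation=cv2.INTER_CUBIC))
o=bot.get_obs(); print(o['ee_pos'].round(4),o['tcp_rot'].round(2))
for s in [(.4815,-.3385,np.radians(5.7)),(.4825,-.3385,np.radians(5.7))]:
  for P in [[-67.5,-25,14],[-67.5,-11,14],[67.5,-25,14],[67.5,25,14],[53.5,25,14],[53.5,-11,14]]: print(P,((proj(w,T(np.array([P])/1000,s)[0])-[260,110])*4).round(0))
E
```

```text
[ 0.4947 -0.3556  0.1726] [ 1.7998e+02 -1.0000e-02  5.7900e+00]
[-67.5, -25, 14] [260. 593.]
[-67.5, -11, 14] [208. 593.]
[67.5, -25, 14] [265.  78.]
[67.5, 25, 14] [54. 77.]
[53.5, 25, 14] [ 57. 137.]
[53.5, -11, 14] [206. 138.]
[-67.5, -25, 14] [261. 589.]
[-67.5, -11, 14] [209. 589.]
[67.5, -25, 14] [265.  74.]
[67.5, 25, 14] [55. 73.]
[53.5, 25, 14] [ 57. 133.]
[53.5, -11, 14] [207. 133.]
```

View pics/w1c.png

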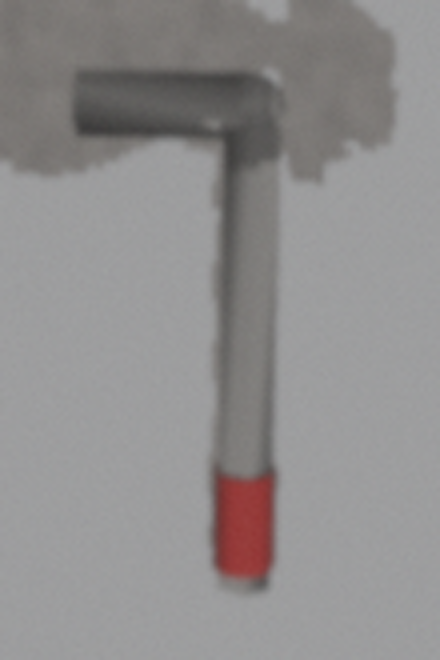

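{"api": "servo_tool", "payload": {"motion": [[[0,1,35,0,0,0],[0,0,40,0,0,0],[0,0,40,0,0,0],[0,0,25,0,0,0],[0,0,10,0,0,0]]], "gripper": 45}}

```text
time: 3.05
ee_pos: [0.4933, -0.3559, 0.0197]
tcp_rot: [-179.9, 0.2, 5.7]
wrist_force: [-0.7, 1.3, -0.0]
opening: 0.045
```

{"api": "servo_tool", "payload": {"motion": [[[0,0,0,0,0,0],[0,0,0,0,0,0],[0,0,0,0,0,0]]]}}

```text
time: 3.35
ee_pos: [0.496, -0.357, 0.0244]
tcp_rot: [179.9, -0.1, 5.6]
wrist_force: [0.2, 0.5, -0.6]
opening: 0.0453
```

{"api": "servo_tool", "payload": {"motion": [[[0,0,0,0,0,0],[0,0,0,0,0,0],[0,0,0,0,0,0],[0,0,0,0,0,0],[0,0,0,0,0,0]]], "gripper": 5, "newtons": 50}}

```text
time: 3.85
ee_pos: [0.4957, -0.3565, 0.0234]
tcp_rot: [179.9, -0.1, 5.6]
wrist_force: [-0.7, 0.1, 5.2]
opening: 0.0128
```

```bash
python3 - <<'E'
from fit import *
o=bot.get_obs(); print(o['time'],o['ee_pos'].round(4),o['tcp_rot'].round(2),o['opening'],o['wrist_force'].round(2))
w=bot.camera('wrist'); save(w,'w2')
E
```

```text
3.85 [ 0.4957 -0.3565  0.0234] [ 1.7993e+02 -7.0000e-02  5.6100e+00] 0.012780238476606696 [-0.67  0.08  5.21]
```

View pics/w2.png

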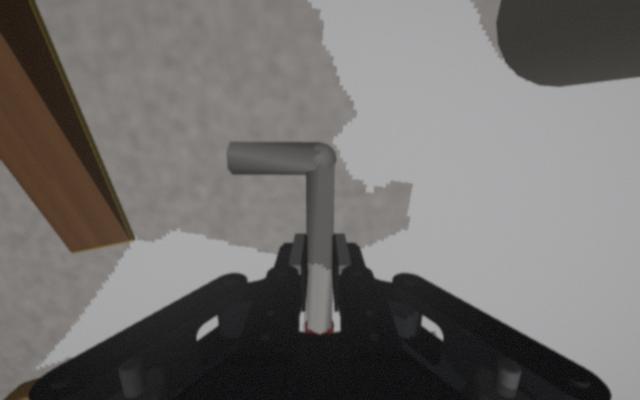

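```bash
cat > plan.py <<'E'
import numpy as np, json, math
# tool pointing down. pose = x,y,z (mm), yaw(deg)
def plan(start,wps,step=40,tstep=8):
    cur=np.array(start,float); rows=[]
    for wp in wps:
        wp=np.array(wp,float); n=max(1,math.ceil(np.linalg.norm(wp[:3]-cur[:3])/step),math.ceil(abs(wp[3]-cur[3])/tstep)); s=cur.copy()
        for i in range(1,n+1):
            t=s+(wp-s)*i/n; d=t-cur; a=math.radians(cur[3])
            tx=round(d[0]*math.cos(a)+d[1]*math.sin(a)); ty=round(d[0]*math.sin(a)-d[1]*math.cos(a)); tz=round(-d[2]); rz=round(-math.radians(d[3]),2)
            rows.append([tx,ty,tz,0,0,rz])
            cur=cur+[tx*math.cos(a)+ty*math.sin(a),tx*math.sin(a)-ty*math.cos(a),-tz,-math.degrees(rz)]
    for i in range(0,len(rows),5): print(json.dumps(rows[i:i+5]))
    print('end',cur.round(1),len(rows))
C=np.array([533.,165.]); Y=np.radians(85.8)
def B(x,y): return C+x*np.array([np.cos(Y),np.sin(Y)])+y*np.array([-np.sin(Y),np.cos(Y)])
E
python3 - <<'E'
from plan import *
print(B(12,-99),B(0,0),B(0,89))
t=B(12,-99)
plan([495.7,-356.5,23.4,5.6],[[495.7,-356.5,120,5.6],[510,-270,160,5.6],[t[0],t[1],160,85.8]],step=40)
E
```

```text
[632.61299161 169.71719221] [533. 165.] [444.23901153 171.51819954]
[[0, 0, -32, 0, 0, -0.0], [0, 0, -32, 0, 0, -0.0], [0, 0, -33, 0, 0, -0.0], [8, -28, -13, 0, 0, -0.0], [7, -28, -13, 0, 0, -0.0]]
[[8, -29, -14, 0, 0, -0.0], [14, -35, 0, 0, 0, -0.12], [18, -34, 0, 0, 0, -0.11], [21, -31, 0, 0, 0, -0.12], [25, -29, 0, 0, 0, -0.12]]
[[28, -25, 0, 0, 0, -0.11], [31, -22, 0, 0, 0, -0.12], [34, -19, 0, 0, 0, -0.12], [35, -14, 0, 0, 0, -0.11], [37, -10, 0, 0, 0, -0.12]]
[[37, -6, 0, 0, 0, -0.12], [38, -1, 0, 0, 0, -0.11], [38, 3, 0, 0, 0, -0.12]]
end [632.6 169.6 160.4  85.8] 18
```

{"api": "servo_tool", "payload": {"motion": [[[0,0,-32,0,0,0],[0,0,-32,0,0,0],[0,0,-33,0,0,0],[8,-28,-13,0,0,0],[7,-28,-13,0,0,0]]]}}

```text
time: 4.4
ee_pos: [0.5047, -0.2988, 0.1462]
tcp_rot: [180.0, -0.0, 5.5]
wrist_force: [0.4, 0.1, -2.2]
opening: 0.0123
```

{"api": "servo_tool", "payload": {"motion": [[[8,-29,-14,0,0,0],[14,-35,0,0,0,-0.12],[18,-34,0,0,0,-0.11],[21,-31,0,0,0,-0.12],[25,-29,0,0,0,-0.12]]]}}

```text
time: 4.9
ee_pos: [0.5504, -0.1214, 0.1591]
tcp_rot: [-180.0, 0.0, 32.8]
wrist_force: [0.6, 0.2, -1.9]
opening: 0.0123
```

{"api": "servo_tool", "payload": {"motion": [[[28,-25,0,0,0,-0.11],[31,-22,0,0,0,-0.12],[34,-19,0,0,0,-0.12],[35,-14,0,0,0,-0.11],[37,-10,0,0,0,-0.12]]]}}

```text
time: 5.4
ee_pos: [0.6017, 0.0621, 0.159]
tcp_rot: [-180.0, 0.0, 66.0]
wrist_force: [-0.2, -0.3, -2.3]
opening: 0.0123
```

{"api": "servo_tool", "payload": {"motion": [[[37,-6,0,0,0,-0.12],[38,-1,0,0,0,-0.11],[38,3,0,0,0,-0.12],[0,0,0,0,0,0],[0,0,0,0,0,0]]]}}

```text
time: 5.9
ee_pos: [0.6318, 0.1708, 0.1585]
tcp_rot: [-179.9, 0.0, 85.9]
wrist_force: [-1.6, 0.2, -1.7]
opening: 0.0124
```

```bash
python3 - <<'E'
from fit import *
o=bot.get_obs(); print(o['time'],np.round(o['q'],1),o['ee_pos'].round(4),o['tcp_rot'].round(2),o['opening'],o['wrist_force'].round(2))
w=bot.camera('wrist'); save(w,'w3')
s=bot.camera('side'); cv2.imwrite('pics/s3.png',cv2.resize(s['color'][180:400,140:460,::-1],None,fx=2,fy=2))
from plan import B
for x,y in [(-76.5,-129),(-76.5,-49),(76.5,-129),(76.5,-49)]: print(x,y,proj(w,[*B(x,y)/1000,.006]).round(0))
E
```

```text
5.9 [ 15.1  18.8  16.   87.3  -0.  109.3] [0.6318 0.1708 0.1585] [-1.7992e+02  4.0000e-02  8.5870e+01] 0.012439570245507141 [-1.62  0.16 -1.7 ]
-76.5 -129 [349. 269.]
-76.5 -49 [274. 269.]
76.5 -129 [354. 121.]
76.5 -49 [267. 121.]
```

View pics/w3.png

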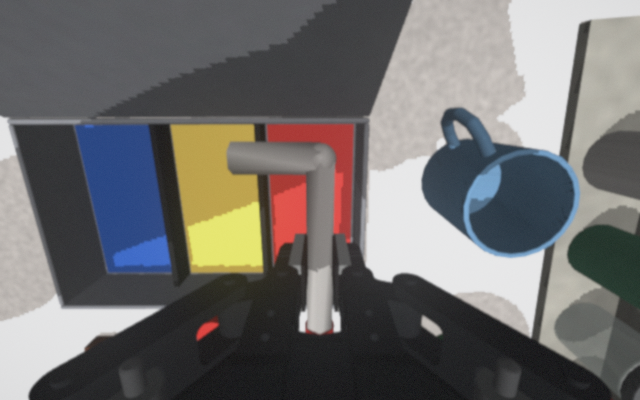

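View pics/s3.png

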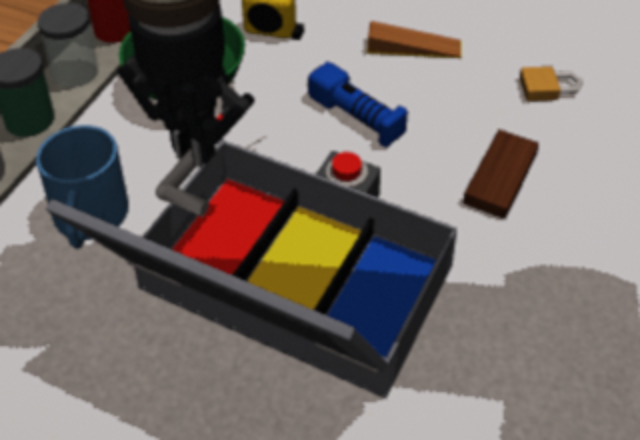

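```bash
python3 - <<'E'
from fit import *
p=bot.camera('top'); print([(np.round(r['rect']).tolist(),round(r['confidence'],2)) for r in bot.look_for(p,'mug')[:2]])
w=bot.camera('wrist')
for u,v in [(478,218),(422,182),(463,240),(570,180),(521,148)]: print(ray(w,u,v,.09).round(3))
for u,v in [(480,220),(465,245)]: print('base',ray(w,u,v,.0).round(3))
save(p,'t3')
E
```

```text
[([210.0, 109.0, 36.0, 39.0], 0.96)]
[0.743 0.159 0.09 ]
[0.703 0.188 0.09 ]
[0.734 0.143 0.09 ]
[0.804 0.182 0.09 ]
[0.768 0.207 0.09 ]
base [0.795 0.121 0.   ]
base [0.781 0.093 0.   ]
```

View pics/t3.png

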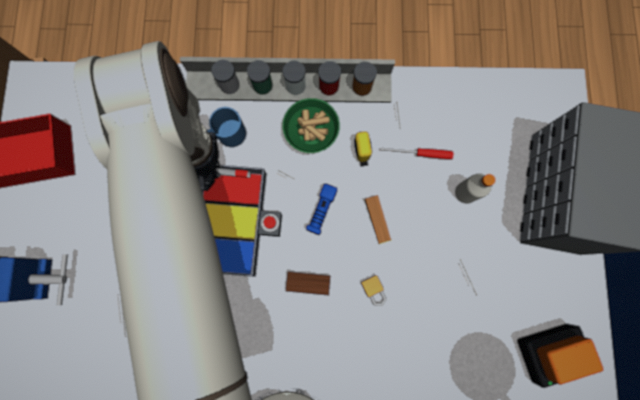

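{"api": "servo_tool", "payload": {"motion": [[[0,0,30,0,0,0],[0,0,30,0,0,0],[0,0,30,0,0,0],[0,0,20,0,0,0],[0,0,10,0,0,0]]]}}

```text
time: 6.65
ee_pos: [0.6311, 0.1689, 0.0372]
tcp_rot: [-179.9, 0.1, 85.7]
wrist_force: [0.1, 0.3, -1.4]
opening: 0.0122
```

{"api": "servo_tool", "payload": {"motion": [[[0,0,6,0,0,0],[0,0,2,0,0,0],[0,0,0,0,0,0],[0,0,0,0,0,0]]]}}

```text
time: 7.05
ee_pos: [0.6323, 0.1695, 0.0342]
tcp_rot: [179.9, -0.0, 85.8]
wrist_force: [-8.4, -3.6, 9.1]
opening: 0.0119
```

{"api": "servo_tool", "payload": {"motion": [[[0,0,0,0,0,0],[0,0,0,0,0,0],[0,0,0,0,0,0]]], "gripper": 22}}

```text
time: 7.35
ee_pos: [0.6288, 0.1699, 0.0344]
tcp_rot: [-179.7, 0.0, 85.8]
wrist_force: [-31.5, -2.0, 21.1]
opening: 0.0215
```

```bash
python3 - <<'E'
from fit import *
from plan import plan
o=bot.get_obs(); print(o['time'],np.round(o['q'],1),o['ee_pos'].round(4),o['tcp_rot'].round(2),o['opening'],o['wrist_force'].round(2))
# wedge grip: local -17
s=(.5418,-.2205,np.radians(197.8)); g=T(np.array([[-.017,0,0]]),s)[0]*1000; print(g)
e=o['ee_pos']*1000
plan([*e,85.9],[[e[0],e[1],150,85.9],[g[0],g[1],150,17.8]])
E
```

```text
7.35 [1.510e+01 2.020e+01 4.000e+00 7.410e+01 1.000e-01 1.093e+02] [0.6288 0.1699 0.0344] [-179.71    0.     85.83] 0.02147237036437805 [-31.46  -2.02  21.08]
[ 557.98619968 -215.30317982    0.        ]
[[0, 0, -39, 0, 0, -0.0], [0, 0, -38, 0, 0, -0.0], [0, 0, -39, 0, 0, -0.0], [-39, -4, 0, 0, 0, 0.12], [-39, 0, 0, 0, 0, 0.12]]
[[-39, 5, 0, 0, 0, 0.12], [-38, 10, 0, 0, 0, 0.12], [-36, 14, 0, 0, 0, 0.11], [-35, 18, 0, 0, 0, 0.12], [-32, 22, 0, 0, 0, 0.12]]
[[-30, 26, 0, 0, 0, 0.12], [-26, 29, 0, 0, 0, 0.12], [-22, 32, 0, 0, 0, 0.12]]
end [ 558.3 -214.8  150.4   17.7] 13
```

{"api": "servo_tool", "payload": {"motion": [[[0,-4,-6,0,0,0],[0,-2,-20,0,0,0],[0,0,-35,0,0,0],[0,0,-35,0,0,0],[0,0,-25,0,0,0]]]}}

```text
time: 7.85
ee_pos: [0.6271, 0.1704, 0.1569]
tcp_rot: [179.7, -0.1, 85.8]
wrist_force: [0.2, 0.4, 0.1]
opening: 0.0219
```

```bash
python3 - <<'E'
from fit import *
o=bot.get_obs(); print(o['time'],np.round(o['q'],1),o['ee_pos'].round(4),o['tcp_rot'].round(2),o['opening'],o['wrist_force'].round(2))
w=bot.camera('wrist'); save(w,'w4')
s=bot.camera('side'); cv2.imwrite('pics/s4.png',cv2.resize(s['color'][180:400,140:460,::-1],None,fx=2,fy=2))
E
```

```text
7.85 [ 15.2  17.7  14.5  86.5  -0.  109.4] [0.6271 0.1704 0.1569] [ 1.7972e+02 -1.0000e-01  8.5790e+01] 0.021851055016121165 [0.19 0.38 0.13]
```

View pics/w4.png

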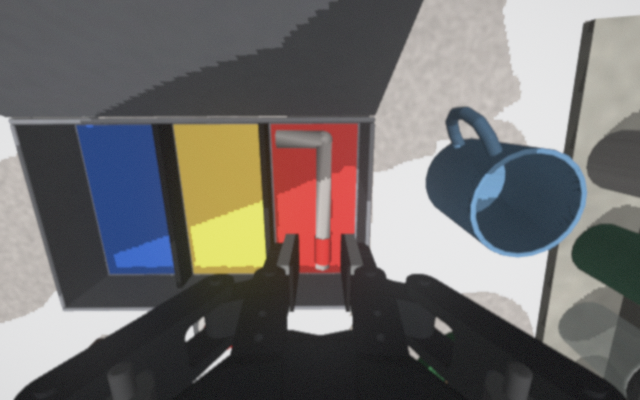

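View pics/s4.png

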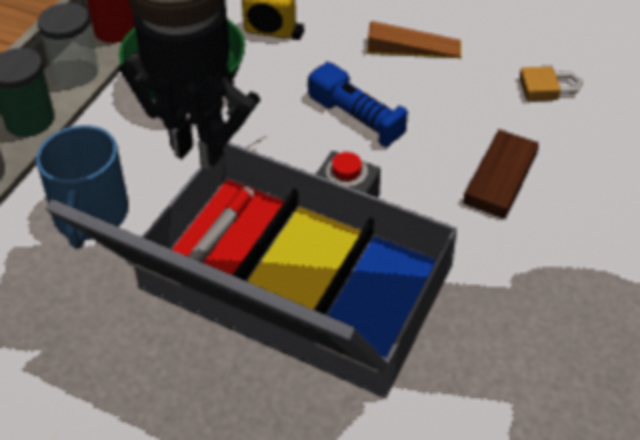

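```bash
python3 - <<'E'
from plan import plan
plan([627,170,157,85.8],[[558,-215,150,17.8]])
E
```

```text
[[-39, -4, 1, 0, 0, 0.12], [-39, 1, 0, 0, 0, 0.12], [-39, 5, 1, 0, 0, 0.12], [-38, 10, 1, 0, 0, 0.11], [-36, 14, 0, 0, 0, 0.12]]
[[-35, 18, 1, 0, 0, 0.12], [-32, 22, 1, 0, 0, 0.12], [-29, 26, 1, 0, 0, 0.12], [-26, 30, 0, 0, 0, 0.12], [-22, 32, 1, 0, 0, 0.12]]
end [ 558.5 -215.1  150.    17.6] 10
```

{"api": "servo_tool", "payload": {"motion": [[[-39,-4,1,0,0,0.12],[-39,1,0,0,0,0.12],[-39,5,1,0,0,0.12],[-38,10,1,0,0,0.11],[-36,14,0,0,0,0.12]]], "gripper": 65}}

```text
time: 8.45
ee_pos: [0.5917, -0.0237, 0.1498]
tcp_rot: [179.9, -0.0, 51.7]
wrist_force: [2.3, 0.1, 0.8]
opening: 0.0649
```

{"api": "servo_tool", "payload": {"motion": [[[-35,18,1,0,0,0.12],[-32,22,1,0,0,0.12],[-29,26,1,0,0,0.12],[-26,30,0,0,0,0.12],[-22,32,1,0,0,0.12]]]}}

```text
time: 8.95
ee_pos: [0.5574, -0.2166, 0.1461]
tcp_rot: [179.9, -0.1, 17.3]
wrist_force: [0.6, -0.0, -0.3]
opening: 0.065
```

{"api": "servo_tool", "payload": {"motion": [[[0,0,0,0,0,0],[0,0,0,0,0,0],[0,0,0,0,0,0]]]}}

```text
time: 9.25
ee_pos: [0.5579, -0.2142, 0.1456]
tcp_rot: [180.0, -0.0, 17.7]
wrist_force: [-0.3, 0.3, -0.2]
opening: 0.0649
```

```bash
python3 - <<'E'
from fit import *
o=bot.get_obs(); print(o['time'],np.round(o['q'],1),o['ee_pos'].round(4),o['tcp_rot'].round(2),o['opening'],o['wrist_force'].round(2))
w=bot.camera('wrist'); save(w,'w5')
s=(.5418,-.2205,np.radians(197.8))
for P in M['wedge'][0]: print((P*1000).round(),proj(w,T(P[None],s)[0]).round(0))
E
```

```text
9.25 [-21.   10.6   4.8  84.1   0.  141.3] [ 0.5579 -0.2142  0.1456] [ 1.7999e+02 -3.0000e-02  1.7700e+01] 0.06492769758279185 [-0.34  0.3  -0.2 ]
[-60. -17.   0.] [301. 145.]
[-60.  17.   0.] [338. 145.]
[-60. -17.  26.] [300. 148.]
[-60.  17.  26.] [340. 148.]
[ 60. -17.   0.] [304. 262.]
[60. 17.  0.] [337. 262.]
[ 60. -17.   2.] [304. 263.]
[60. 17.  2.] [337. 263.]
```

View pics/w5.png

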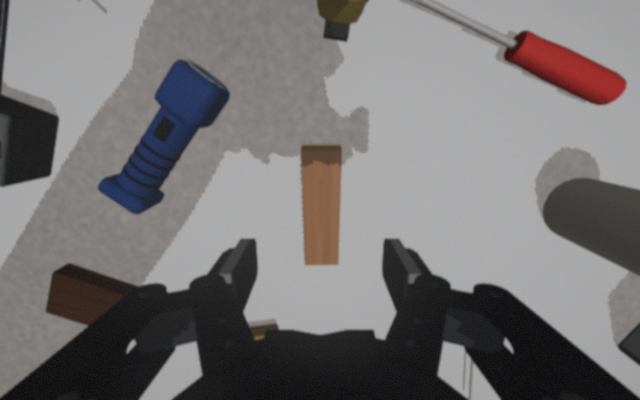

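{"api": "servo_tool", "payload": {"motion": [[[0,0,35,0,0,0],[0,0,35,0,0,0],[0,0,30,0,0,0],[0,0,18,0,0,0],[0,0,5,0,0,0]]]}}

```text
time: 9.8
ee_pos: [0.5568, -0.2131, 0.02]
tcp_rot: [-179.9, 0.1, 17.8]
wrist_force: [-0.3, 0.5, 1.1]
opening: 0.0649
```

{"api": "servo_tool", "payload": {"motion": [[[0,0,0,0,0,0],[0,0,0,0,0,0]]]}}

```text
time: 10.0
ee_pos: [0.5586, -0.2144, 0.0237]
tcp_rot: [179.9, -0.1, 17.7]
wrist_force: [-0.1, -0.4, 0.8]
opening: 0.0649
```

{"api": "servo_tool", "payload": {"motion": [[[0,0,0,0,0,0],[0,0,0,0,0,0],[0,0,0,0,0,0],[0,0,0,0,0,0],[0,0,0,0,0,0]]], "gripper": 20, "newtons": 50}}

```text
time: 10.5
ee_pos: [0.5584, -0.2149, 0.0236]
tcp_rot: [179.9, -0.1, 17.6]
wrist_force: [-0.3, 0.6, 5.7]
opening: 0.0327
```

```bash
python3 - <<'E'
from h import *
from plan import plan,B
o=bot.get_obs(); print(o['time'],o['ee_pos'].round(4),o['tcp_rot'].round(2),o['opening'],o['wrist_force'].round(2))
e=o['ee_pos']*1000
w=bot.camera('wrist'); save(w,'w6')
t=B(17,0) # wedge x reversed: yaw of wedge = tool+180 -> TCP is at wedge local -17 => box +17
plan([*e,o['tcp_rot'][2]],[[e[0],e[1],120,17.7],[*t,150,85.8],[*t,70,85.8]])
E
```

```text
10.5 [ 0.5584 -0.2149  0.0236] [ 1.7994e+02 -1.0000e-01  1.7630e+01] 0.03269619978528019 [-0.26  0.59  5.69]
[[0, 0, -32, 0, 0, -0.0], [0, 0, -32, 0, 0, -0.0], [0, 0, -32, 0, 0, -0.0], [10, -39, -3, 0, 0, -0.12], [14, -37, -3, 0, 0, -0.12]]
[[19, -35, -3, 0, 0, -0.12], [22, -33, -3, 0, 0, -0.12], [27, -29, -3, 0, 0, -0.11], [29, -27, -3, 0, 0, -0.12], [33, -23, -3, 0, 0, -0.12]]
[[35, -19, -3, 0, 0, -0.12], [37, -14, -3, 0, 0, -0.12], [38, -10, -3, 0, 0, -0.12], [0, 0, 40, 0, 0, 0.0], [0, 0, 40, 0, 0, 0.0]]
end [534.5 181.8  69.6  85.8] 15
```

View pics/w6.png

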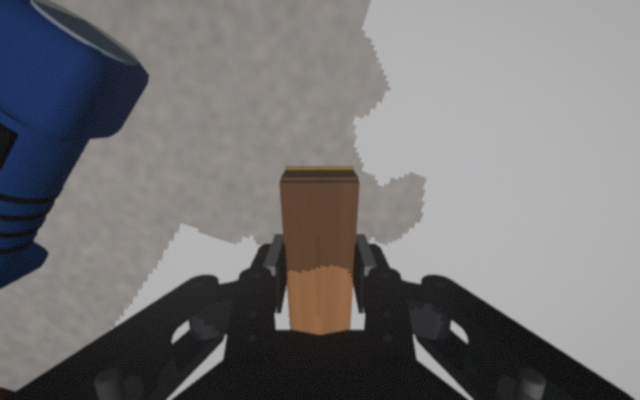

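{"api": "servo_tool", "payload": {"motion": [[[0,0,-32,0,0,0],[0,0,-32,0,0,0],[0,0,-32,0,0,0],[10,-39,-3,0,0,-0.12],[14,-37,-3,0,0,-0.12]]]}}

```text
time: 11.05
ee_pos: [0.5531, -0.1349, 0.1256]
tcp_rot: [179.9, -0.1, 31.5]
wrist_force: [0.6, 0.7, 0.1]
opening: 0.0323
```

{"api": "servo_tool", "payload": {"motion": [[[19,-35,-3,0,0,-0.12],[22,-33,-3,0,0,-0.12],[27,-29,-3,0,0,-0.11],[29,-27,-3,0,0,-0.12],[33,-23,-3,0,0,-0.12]]]}}

```text
time: 11.55
ee_pos: [0.5405, 0.065, 0.1397]
tcp_rot: [180.0, -0.0, 65.5]
wrist_force: [1.5, 0.6, -0.9]
opening: 0.0333
```

{"api": "servo_tool", "payload": {"motion": [[[35,-19,-3,0,0,-0.12],[37,-14,-3,0,0,-0.12],[38,-10,-3,0,0,-0.12],[0,0,0,0,0,0],[0,0,0,0,0,0]]]}}

```text
time: 12.05
ee_pos: [0.5336, 0.1827, 0.1483]
tcp_rot: [-180.0, 0.0, 85.9]
wrist_force: [0.6, 0.3, -1.0]
opening: 0.033
```

```bash
python3 - <<'E'
from h import *
from plan import plan,B
o=bot.get_obs(); print(o['time'],o['ee_pos'].round(4),o['tcp_rot'].round(2),o['opening'],o['wrist_force'].round(2),B(17,0))
w=bot.camera('wrist'); save(w,'w7')
E
```

```text
12.05 [0.5336 0.1827 0.1483] [-1.7999e+02  2.0000e-02  8.5880e+01] 0.03303080896531551 [ 0.63  0.35 -1.04] [534.24504935 181.95434611]
```

View pics/w7.png

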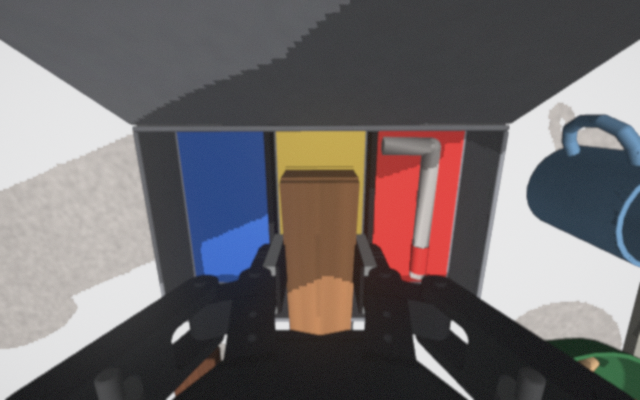

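{"api": "servo_tool", "payload": {"motion": [[[0,0,35,0,0,0],[0,0,30,0,0,0],[0,0,25,0,0,0],[0,0,15,0,0,0],[0,0,8,0,0,0]]]}}

```text
time: 12.6
ee_pos: [0.5335, 0.1809, 0.0341]
tcp_rot: [-179.9, 0.0, 85.7]
wrist_force: [0.8, -0.3, -0.1]
opening: 0.0324
```

{"api": "servo_tool", "payload": {"motion": [[[0,0,3,0,0,0],[0,0,2,0,0,0],[0,0,0,0,0,0],[0,0,0,0,0,0]]]}}

```text
time: 13.0
ee_pos: [0.5343, 0.1822, 0.0312]
tcp_rot: [179.9, -0.0, 85.8]
wrist_force: [0.7, 0.8, -1.7]
opening: 0.0327
```

{"api": "servo_tool", "payload": {"motion": [[[0,0,0,0,0,0],[0,0,0,0,0,0],[0,0,0,0,0,0]]], "gripper": 42}}

```text
time: 13.3
ee_pos: [0.5339, 0.1822, 0.0306]
tcp_rot: [180.0, -0.0, 85.8]
wrist_force: [0.3, 0.5, -0.1]
opening: 0.0422
```

{"api": "servo_tool", "payload": {"motion": [[[0,0,-10,0,0,0],[0,0,-30,0,0,0],[0,0,-35,0,0,0],[0,0,-40,0,0,0],[0,0,0,0,0,0]]]}}

```text
time: 13.8
ee_pos: [0.536, 0.1828, 0.1521]
tcp_rot: [179.5, -0.2, 85.8]
wrist_force: [0.3, 1.2, -0.6]
opening: 0.0419
```

```bash
python3 - <<'E'
from fit import *
from plan import plan,B
o=bot.get_obs(); print(o['time'],o['ee_pos'].round(4),o['tcp_rot'].round(2),o['opening'],o['wrist_force'].round(2),B(17,0))
w=bot.camera('wrist'); save(w,'w8')
e=o['ee_pos']*1000
g=T(np.array([[-.012,0,0]]),(.5655,-.075,np.radians(-20.5)))[0]*1000
print(g); plan([*e,85.8],[[g[0],g[1],160,159.5]])
E
```

```text
13.8 [0.536  0.1828 0.1521] [179.53  -0.2   85.82] 0.041904784414196095 [ 0.32  1.17 -0.55] [534.24504935 181.95434611]
[554.25993373 -70.79751142   0.        ]
[[-25, 4, -1, 0, 0, -0.13], [-26, 0, -1, 0, 0, -0.13], [-25, -3, 0, 0, 0, -0.13], [-24, -6, -1, 0, 0, -0.12], [-24, -9, -1, 0, 0, -0.13]]
[[-23, -12, -1, 0, 0, -0.13], [-20, -15, -1, 0, 0, -0.13], [-19, -17, 0, 0, 0, -0.13], [-16, -20, -1, 0, 0, -0.13], [-13, -22, -1, 0, 0, -0.13]]
end [553.9 -71.  160.1 159.7] 10
```

View pics/w8.png

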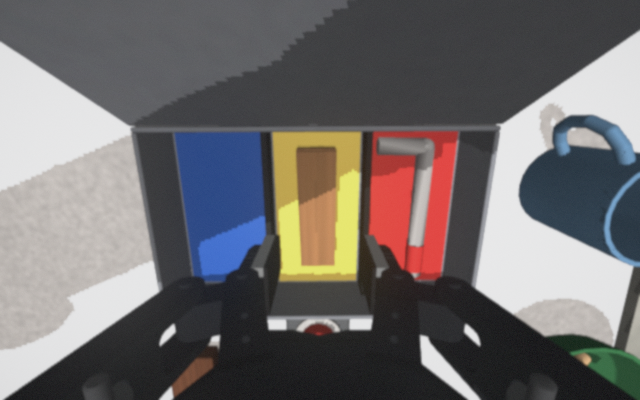

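{"api": "servo_tool", "payload": {"motion": [[[-25,4,-1,0,0,-0.13],[-26,0,-1,0,0,-0.13],[-25,-3,0,0,0,-0.13],[-24,-6,-1,0,0,-0.12],[-24,-9,-1,0,0,-0.13]]], "gripper": 70}}

```text
time: 14.35
ee_pos: [0.5425, 0.0546, 0.1484]
tcp_rot: [-179.9, -0.0, 122.8]
wrist_force: [1.2, -0.3, 0.2]
opening: 0.0698
```

{"api": "servo_tool", "payload": {"motion": [[[-23,-12,-1,0,0,-0.13],[-20,-15,-1,0,0,-0.13],[-19,-17,0,0,0,-0.13],[-16,-20,-1,0,0,-0.13],[-13,-22,-1,0,0,-0.13]]]}}

```text
time: 14.85
ee_pos: [0.5514, -0.0727, 0.1524]
tcp_rot: [-180.0, -0.1, 160.0]
wrist_force: [1.1, -0.1, -0.6]
opening: 0.0698
```

{"api": "servo_tool", "payload": {"motion": [[[0,0,0,0,0,0],[0,0,0,0,0,0],[0,0,0,0,0,0]]]}}

```text
time: 15.15
ee_pos: [0.5516, -0.0711, 0.1529]
tcp_rot: [180.0, -0.0, 159.6]
wrist_force: [0.3, 0.2, -0.3]
opening: 0.0698
```

```bash
python3 - <<'E'
from fit import *
o=bot.get_obs(); print(o['time'],np.round(o['q'],1),o['ee_pos'].round(4),o['tcp_rot'].round(2),o['opening'],o['wrist_force'].round(2))
w=bot.camera('wrist'); save(w,'w9')
s=(.5655,-.075,np.radians(-20.5))
for P in np.array([[-65,20,40],[-65,-20,40],[65,-20,40],[65,20,40],[25,20,40],[25,-20,40],[25,0,36],[-50,0,36]])/1000: print((P*1000).round(),proj(w,T(P[None],s)[0]).round(0))
E
```

```text
15.15 [-7.4  5.  -0.7 84.4  0.  13. ] [ 0.5516 -0.0711  0.1529] [ 1.8000e+02 -5.0000e-02  1.5964e+02] 0.06981720011108712 [ 0.33  0.18 -0.33]
[-65.  20.  40.] [347. 140.]
[-65. -20.  40.] [297. 140.]
[ 65. -20.  40.] [300. 283.]
[65. 20. 40.] [343. 283.]
[25. 20. 40.] [344. 243.]
[ 25. -20.  40.] [299. 243.]
[25.  0. 36.] [322. 241.]
[-50.   0.  36.] [322. 158.]
```

View pics/w9.png

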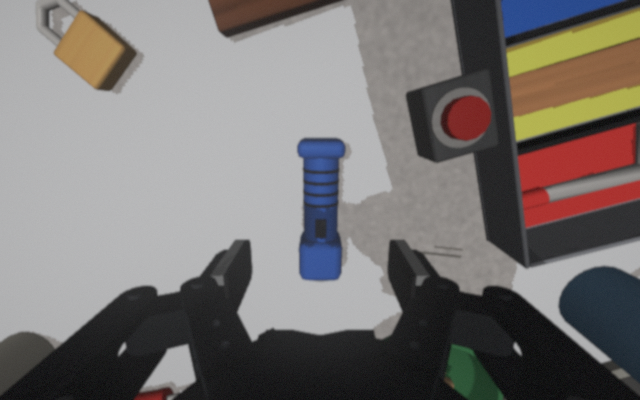

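{"api": "servo_tool", "payload": {"motion": [[[-2,0,35,0,0,0],[0,0,35,0,0,0],[0,0,30,0,0,0],[0,0,18,0,0,0],[0,0,7,0,0,0]]]}}

```text
time: 15.7
ee_pos: [0.5525, -0.0714, 0.026]
tcp_rot: [-180.0, -0.2, 159.7]
wrist_force: [-0.8, -0.0, 0.5]
opening: 0.07
```

{"api": "servo_tool", "payload": {"motion": [[[0,0,0,0,0,0],[0,0,0,0,0,0]]]}}

```text
time: 15.9
ee_pos: [0.5543, -0.0722, 0.0295]
tcp_rot: [180.0, 0.1, 159.7]
wrist_force: [-0.0, -0.2, -0.2]
opening: 0.07
```

{"api": "servo_tool", "payload": {"motion": [[[0,0,0,0,0,0],[0,0,0,0,0,0],[0,0,0,0,0,0],[0,0,0,0,0,0],[0,0,0,0,0,0]]], "gripper": 20, "newtons": 50}}

```text
time: 16.4
ee_pos: [0.5543, -0.0725, 0.0294]
tcp_rot: [180.0, 0.1, 159.7]
wrist_force: [-1.2, 1.3, 5.6]
opening: 0.0302
```

```bash
python3 - <<'E'
from h import *
from plan import plan,B
o=bot.get_obs(); print(o['time'],o['ee_pos'].round(4),o['tcp_rot'].round(2),o['opening'],o['wrist_force'].round(2))
e=o['ee_pos']*1000
w=bot.camera('wrist'); save(w,'w10')
t=B(13,83) # torch x = -tool x; TCP at torch local -13 => box +13
print(t)
plan([*e,o['tcp_rot'][2]],[[e[0],e[1],140,159.6],[*t,160,85.8]])
E
```

```text
16.4 [ 0.5543 -0.0725  0.0294] [1.7997e+02 9.0000e-02 1.5973e+02] 0.030194402091543605 [-1.24  1.26  5.55]
[451.17499495 184.04385857]
[[0, 0, -37, 0, 0, 0.0], [0, 0, -37, 0, 0, 0.0], [0, 0, -37, 0, 0, 0.0], [19, 20, -2, 0, 0, 0.13], [21, 18, -2, 0, 0, 0.13]]
[[23, 16, -2, 0, 0, 0.13], [25, 11, -2, 0, 0, 0.13], [26, 9, -2, 0, 0, 0.13], [27, 5, -2, 0, 0, 0.12], [28, 2, -2, 0, 0, 0.13]]
[[28, -2, -2, 0, 0, 0.13], [27, -5, -2, 0, 0, 0.13], [26, -9, -2, 0, 0, 0.13]]
end [451.3 184.2 160.4  85.8] 13
```

View pics/w10.png

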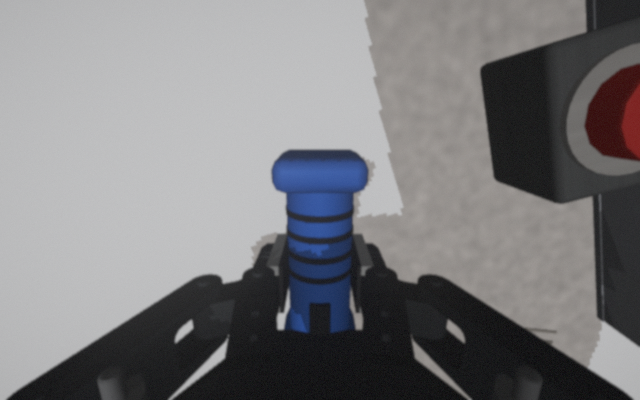

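{"api": "servo_tool", "payload": {"motion": [[[0,0,-37,0,0,0],[0,0,-37,0,0,0],[0,0,-37,0,0,0],[19,20,-2,0,0,0.13],[21,18,-2,0,0,0.13]]]}}

```text
time: 16.95
ee_pos: [0.5329, -0.0213, 0.1446]
tcp_rot: [179.9, 0.1, 144.4]
wrist_force: [-0.1, 1.0, -2.3]
opening: 0.0302
```

{"api": "servo_tool", "payload": {"motion": [[[23,16,-2,0,0,0.13],[25,11,-2,0,0,0.13],[26,9,-2,0,0,0.13],[27,5,-2,0,0,0.12],[28,2,-2,0,0,0.13]]]}}

```text
time: 17.45
ee_pos: [0.4811, 0.1081, 0.1534]
tcp_rot: [180.0, 0.0, 107.9]
wrist_force: [-0.1, -0.6, -1.5]
opening: 0.0304
```

{"api": "servo_tool", "payload": {"motion": [[[28,-2,-2,0,0,0.13],[27,-5,-2,0,0,0.13],[26,-9,-2,0,0,0.13],[0,0,0,0,0,0],[0,0,0,0,0,0]]]}}

```text
time: 17.95
ee_pos: [0.4505, 0.1845, 0.1593]
tcp_rot: [180.0, 0.0, 86.0]
wrist_force: [-0.3, -0.4, -0.5]
opening: 0.0304
```

```bash
python3 - <<'E'
from h import *
from plan import plan,B
o=bot.get_obs(); print(o['time'],o['ee_pos'].round(4),o['tcp_rot'].round(2),o['opening'],o['wrist_force'].round(2))
w=bot.camera('wrist'); save(w,'w11')
e=o['ee_pos'][:2]*1000-[533,165]; Y=np.radians(85.8); print('box',e@[np.cos(Y),np.sin(Y)],e@[-np.sin(Y),np.cos(Y)])
E
```

```text
17.95 [0.4505 0.1845 0.1593] [1.7999e+02 1.0000e-02 8.6000e+01] 0.030374603746832263 [-0.26 -0.43 -0.47]
box 13.445427788048542 83.68678734989594
```

View pics/w11.png

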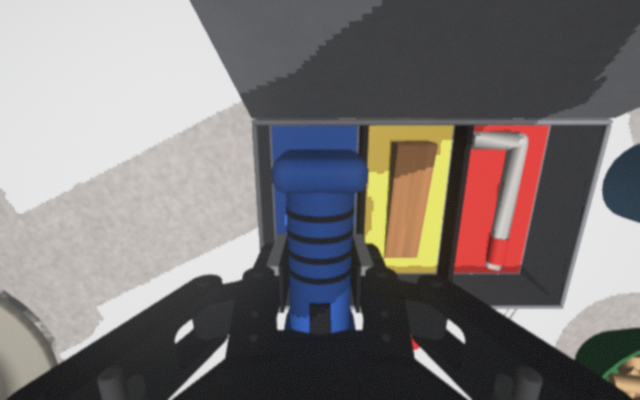

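{"api": "servo_tool", "payload": {"motion": [[[0,0,35,0,0,0],[0,0,30,0,0,0],[0,0,25,0,0,0],[0,0,15,0,0,0],[0,0,0,0,0,0]]]}}

```text
time: 18.5
ee_pos: [0.4498, 0.1831, 0.0524]
tcp_rot: [-179.8, 0.1, 85.8]
wrist_force: [-1.2, 0.0, -1.2]
opening: 0.0305
```

{"api": "servo_tool", "payload": {"motion": [[[0,0,6,0,0,0],[0,0,6,0,0,0],[0,0,0,0,0,0]]]}}

```text
time: 18.8
ee_pos: [0.4508, 0.1842, 0.0423]
tcp_rot: [180.0, -0.0, 85.8]
wrist_force: [-0.4, -0.6, -0.9]
opening: 0.0301
```

{"api": "servo_tool", "payload": {"motion": [[[0,0,4,0,0,0],[0,0,2,0,0,0],[0,0,0,0,0,0],[0,0,0,0,0,0]]]}}

```text
time: 19.2
ee_pos: [0.4507, 0.1843, 0.0364]
tcp_rot: [180.0, -0.0, 85.8]
wrist_force: [0.5, -0.3, -0.6]
opening: 0.0301
```

Free descent; releasing a little.

{"api": "servo_tool", "payload": {"motion": [[[0,0,0,0,0,0],[0,0,0,0,0,0],[0,0,0,0,0,0]]], "gripper": 37}}

```text
time: 19.5
ee_pos: [0.4508, 0.1843, 0.0365]
tcp_rot: [180.0, -0.0, 85.8]
wrist_force: [0.8, 0.7, 0.2]
opening: 0.0371
```

{"api": "servo_tool", "payload": {"motion": [[[0,0,-8,0,0,0],[0,0,-15,0,0,0],[0,0,-35,0,0,0],[0,0,-40,0,0,0],[0,0,-25,0,0,0]]]}}

```text
time: 20.0
ee_pos: [0.4513, 0.1845, 0.1637]
tcp_rot: [179.8, -0.1, 85.8]
wrist_force: [1.0, -0.2, -0.3]
opening: 0.0369
```

```bash
python3 - <<'E'
from h import *
from plan import plan,B
o=bot.get_obs(); print(o['time'],o['ee_pos'].round(4),o['tcp_rot'].round(2),o['opening'],o['wrist_force'].round(2))
w=bot.camera('wrist'); save(w,'w12')
s=bot.camera('side'); cv2.imwrite('pics/s12.png',cv2.resize(s['color'][180:400,140:460,::-1],None,fx=2,fy=2))
p=bot.camera('top'); save(p,'t12')
E
```

```text
20.0 [0.4513 0.1845 0.1637] [ 1.798e+02 -1.000e-01  8.582e+01] 0.03689739367805906 [ 1.03 -0.16 -0.29]
```

View pics/w12.png

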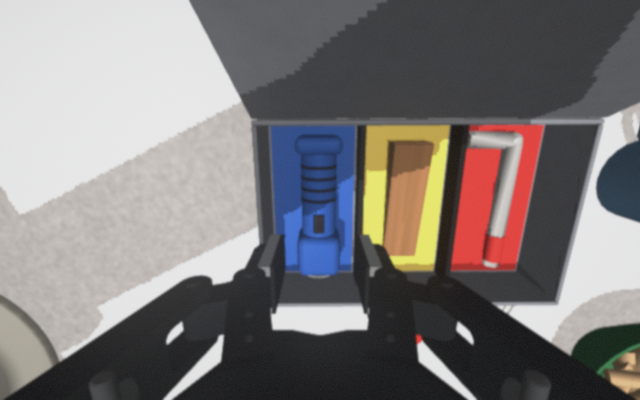

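View pics/s12.png

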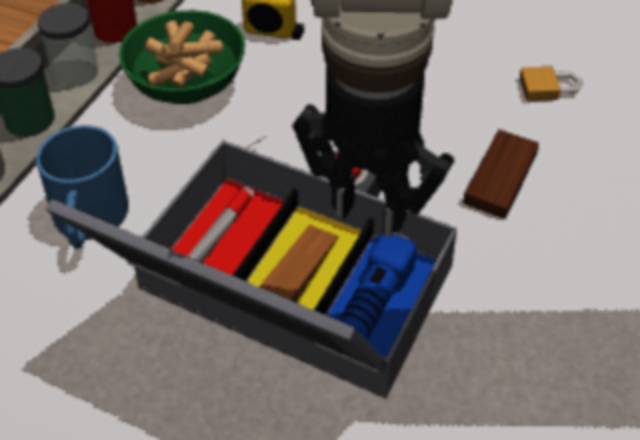

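```bash
cat > lid.py <<'E'
from h import *
from plan import B
def edge(th,y,outer=0):
    x=82.5-165*np.cos(th)+10*outer*np.sin(th); z=60.5+165*np.sin(th)+10*outer*np.cos(th); b=B(x,y); return np.array([b[0],b[1],z])/1000
E
python3 - <<'E'
from lid import *
from plan import plan
s=bot.camera('side'); im=s['color'][230:400,140:380,::-1].copy(); im=cv2.resize(im,None,fx=3,fy=3,interpolation=cv2.INTER_CUBIC)
for th,c in((1.9,(0,0,255)),(2.0,(0,255,0)),(2.1,(255,0,0))):
    for o in (0,1):
        a,b=[tuple(((proj(s,edge(th,y,o))-[140,230]+.5)*3).astype(int).tolist()) for y in(-135,135)]; cv2.line(im,a,b,c,1)
cv2.imwrite('pics/lid.png',im)
o=bot.get_obs(); e=o['ee_pos']*1000; print(e)
t=B(198,15);print(t)
plan([*e,85.8],[[e[0],e[1],300,85.8],[*t,300,85.8],[*t,205,85.8]])
E
```

```text
[451.07642866 184.42293618 160.61474058]
[532.54144587 363.56683945]
[[0, 0, -35, 0, 0, -0.0], [0, 0, -35, 0, 0, -0.0], [0, 0, -35, 0, 0, -0.0], [0, 0, -34, 0, 0, -0.0], [37, 14, 0, 0, 0, -0.0]]
[[37, 13, 0, 0, 0, -0.0], [37, 14, 0, 0, 0, -0.0], [37, 14, 0, 0, 0, -0.0], [37, 13, 0, 0, 0, -0.0], [0, 0, 32, 0, 0, -0.0]]
[[0, 0, 31, 0, 0, -0.0], [0, 0, 32, 0, 0, -0.0]]
end [532.4 363.9 204.6  85.8] 12
```

View pics/lid.png

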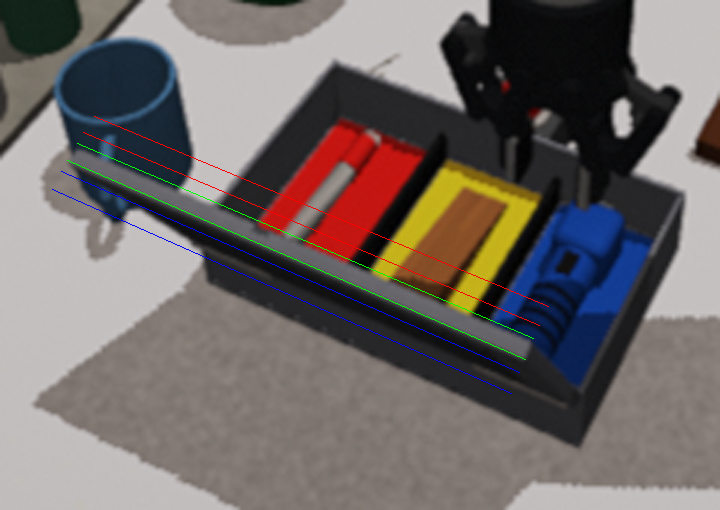

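View pics/t12.png

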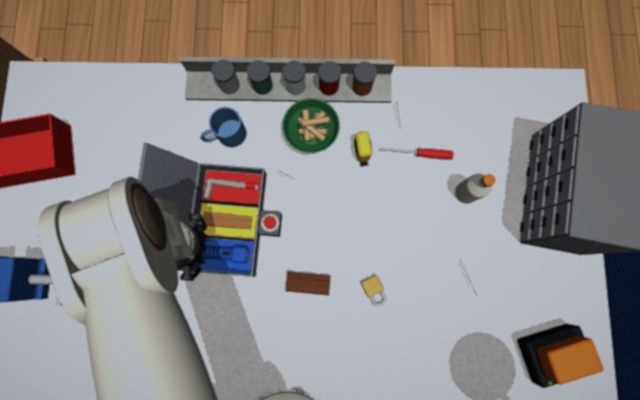

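{"api": "servo_tool", "payload": {"motion": [[[0,0,-35,0,0,0],[0,0,-35,0,0,0],[0,0,-35,0,0,0],[0,0,-35,0,0,0],[0,0,0,0,0,0]]], "gripper": 0}}

```text
time: 20.7
ee_pos: [0.4512, 0.1845, 0.3031]
tcp_rot: [179.8, -0.1, 85.8]
wrist_force: [0.8, -0.0, 0.6]
opening: -0.0001
```

{"api": "servo_tool", "payload": {"motion": [[[37,14,0,0,0,0],[37,13,0,0,0,0],[37,14,0,0,0,0],[37,14,0,0,0,0],[37,13,0,0,0,0]]]}}

```text
time: 21.2
ee_pos: [0.5322, 0.3651, 0.2976]
tcp_rot: [-179.9, 0.1, 85.8]
wrist_force: [0.3, -0.1, 0.8]
opening: -0.0
```

{"api": "servo_tool", "payload": {"motion": [[[0,0,0,0,0,0],[0,0,0,0,0,0]]]}}

```text
time: 21.4
ee_pos: [0.5319, 0.3643, 0.2966]
tcp_rot: [-179.8, 0.2, 85.9]
wrist_force: [0.4, 0.5, 0.1]
opening: -0.0002
```

```bash
python3 - <<'E'
from lid import *
o=bot.get_obs(); print(o['time'],o['q'].round(1),o['ee_pos'].round(4),o['tcp_rot'].round(2),o['opening'],o['wrist_force'].round(2))
s=bot.camera('side'); cv2.imwrite('pics/s13.png',s['color'][:,:,::-1])
E
```

```text
21.4 [ 34.4  20.9  34.2 103.5  -0.  128.5] [0.5319 0.3643 0.2966] [-1.7982e+02  1.6000e-01  8.5880e+01] -0.0001618804819758762 [0.36 0.46 0.08]
```

View pics/s13.png

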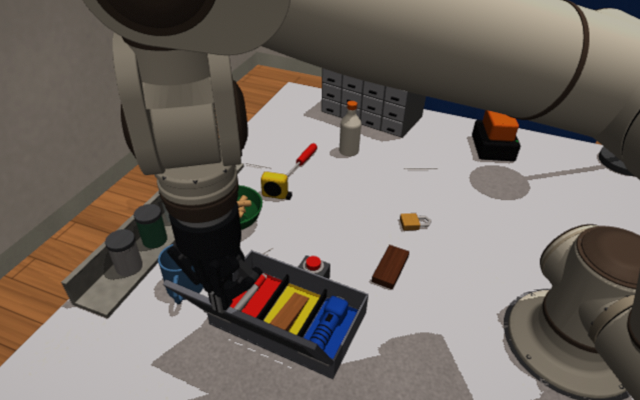

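{"api": "servo_tool", "payload": {"motion": [[[0,0,32,0,0,0],[0,0,30,0,0,0],[0,0,30,0,0,0],[0,0,0,0,0,0],[0,0,0,0,0,0]]]}}

```text
time: 21.95
ee_pos: [0.5316, 0.3628, 0.2087]
tcp_rot: [180.0, -0.0, 85.8]
wrist_force: [0.7, -0.0, 0.6]
opening: 0.0002
```

{"api": "servo_tool", "payload": {"motion": [[[-13,0,0,0,0,0],[-12,0,-1,0,0,0],[-12,0,-1,0,0,0],[-11,0,-1,0,0,0],[-12,0,-3,0,0,0]]]}}

```text
time: 22.45
ee_pos: [0.528, 0.3035, 0.2152]
tcp_rot: [179.9, -0.2, 85.8]
wrist_force: [1.7, 3.7, 3.9]
opening: -0.0003
```

{"api": "servo_tool", "payload": {"motion": [[[-13,0,-2,0,0,0],[-11,0,-1,0,0,0],[-10,0,0,0,0,0],[-12,0,0,0,0,0],[-13,0,0,0,0,0]]]}}

```text
time: 22.95
ee_pos: [0.5232, 0.2442, 0.2159]
tcp_rot: [-180.0, 0.0, 85.8]
wrist_force: [0.7, 3.3, -2.3]
opening: -0.0003
```

```bash
python3 - <<'E'
from lid import *
o=bot.get_obs(); print(o['time'],o['q'].round(1),o['ee_pos'].round(4),o['wrist_force'].round(2))
e=o['ee_pos'][:2]*1000-[533,165]; Y=np.radians(85.8); print('box',e@[np.cos(Y),np.sin(Y)],e@[-np.sin(Y),np.cos(Y)])
s=bot.camera('side'); cv2.imwrite('pics/s14.png',s['color'][:,:,::-1])
E
```

```text
22.95 [ 25.    8.2   9.8  91.6  -0.  119.2] [0.5232 0.2442 0.2159] [ 0.75  3.3  -2.33]
box 78.22562259079919 15.57439829133418
```

View pics/s14.png

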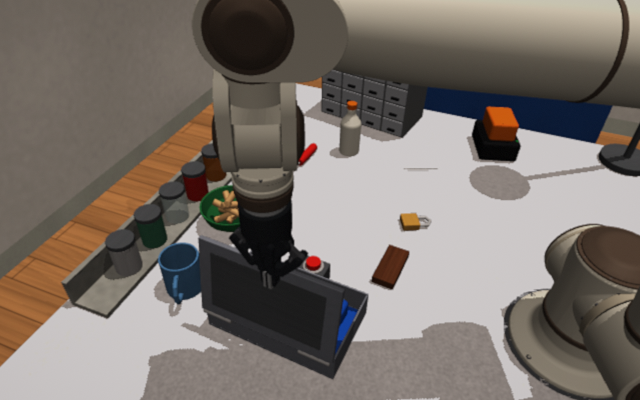

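{"api": "servo_tool", "payload": {"motion": [[[-12,0,1,0,0,0],[-12,0,1,0,0,0],[-11,0,4,0,0,0],[-12,0,4,0,0,0],[-10,0,6,0,0,0]]]}}

```text
time: 23.5
ee_pos: [0.5191, 0.1871, 0.2001]
tcp_rot: [180.0, 0.0, 85.8]
wrist_force: [-0.6, 1.7, 2.8]
opening: 0.0001
```

{"api": "servo_tool", "payload": {"motion": [[[-11,0,7,0,0,0],[-9,0,8,0,0,0],[-9,0,8,0,0,0],[-8,0,9,0,0,0],[-8,0,10,0,0,0]]]}}

```text
time: 24.0
ee_pos: [0.5158, 0.1427, 0.1575]
tcp_rot: [180.0, 0.0, 85.8]
wrist_force: [1.6, 1.7, 1.7]
opening: -0.0
```

```bash
python3 - <<'E'
from lid import *
o=bot.get_obs(); print(o['time'],o['q'].round(1),o['ee_pos'].round(4),o['wrist_force'].round(2))
e=o['ee_pos'][:2]*1000-[533,165]; Y=np.radians(85.8); print('box',e@[np.cos(Y),np.sin(Y)],e@[-np.sin(Y),np.cos(Y)])
s=bot.camera('side'); cv2.imwrite('pics/s15.png',s['color'][:,:,::-1])
E
```

```text
24.0 [ 15.5   2.1  -3.2  84.7  -0.  109.7] [0.5158 0.1427 0.1575] [1.63 1.73 1.71]
box -23.518477185543063 15.475691250190398
```

View pics/s15.png

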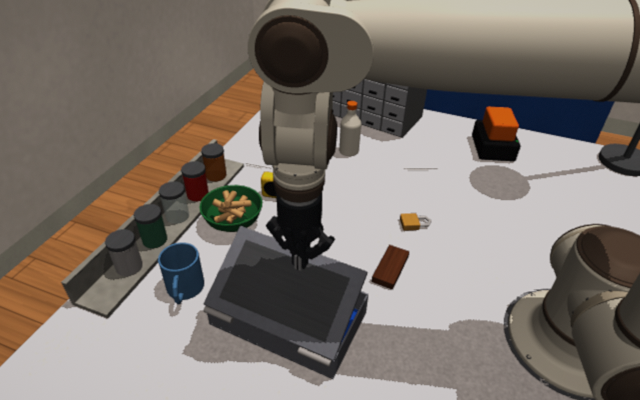

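{"api": "servo_tool", "payload": {"motion": [[[-6,0,10,0,0,0],[-6,0,11,0,0,0],[-4,0,11,0,0,0],[-4,0,12,0,0,0],[-2,0,11,0,0,0]]]}}

```text
time: 24.55
ee_pos: [0.5141, 0.121, 0.1021]
tcp_rot: [-180.0, 0.0, 85.8]
wrist_force: [0.4, -0.8, 0.9]
opening: 0.0002
```

{"api": "servo_tool", "payload": {"motion": [[[-2,0,10,0,0,0],[0,0,2,0,0,0],[0,0,1,0,0,0],[0,0,0,0,0,0]]]}}

```text
time: 24.95
ee_pos: [0.5142, 0.1196, 0.0904]
tcp_rot: [180.0, -0.0, 85.8]
wrist_force: [0.0, -0.8, 0.4]
opening: -0.0002
```

{"api": "servo_tool", "payload": {"motion": [[[0,0,1,0,0,0],[0,0,1,0,0,0],[0,0,0,0,0,0],[0,0,0,0,0,0]]]}}

```text
time: 25.35
ee_pos: [0.5144, 0.1197, 0.0895]
tcp_rot: [179.9, -0.0, 85.8]
wrist_force: [-1.7, -0.1, 7.7]
opening: 0.0
```

```bash
python3 - <<'E'
from lid import *
o=bot.get_obs(); print(o['time'],o['q'].round(1),o['ee_pos'].round(4),o['wrist_force'].round(2))
s=bot.camera('side'); im=cv2.resize(s['color'][200:400,160:400,::-1],None,fx=3,fy=3,interpolation=cv2.INTER_CUBIC)
for th,c in((0,(0,0,255)),(.06,(0,255,0))):
    for o in (0,1):
        a,b=[tuple(((proj(s,edge(th,y,o))-[160,200]+.5)*3).astype(int).tolist()) for y in(-135,135)]; cv2.line(im,a,b,c,1)
cv2.imwrite('pics/s16.png',im)
E
```

```text
25.35 [ 13.1   1.9 -11.   77.1   0.  107.3] [0.5144 0.1197 0.0895] [-1.66 -0.15  7.68]
```

View pics/s16.png

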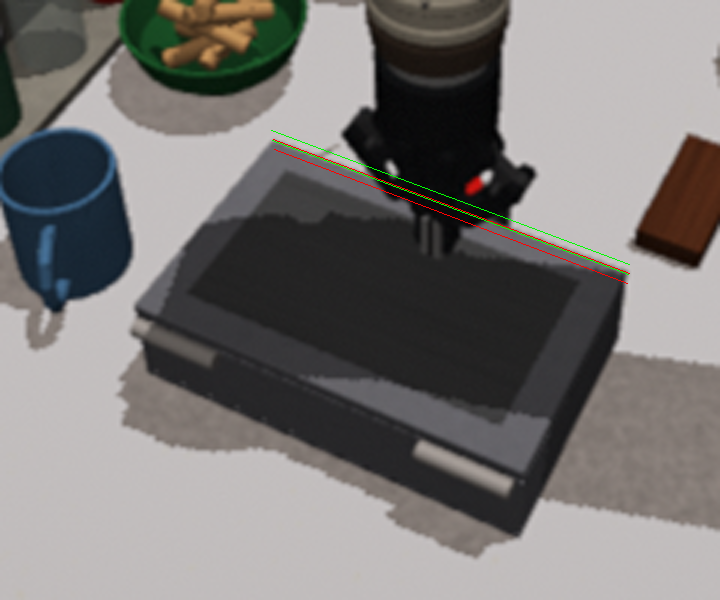

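{"api": "servo_tool", "payload": {"motion": [[[0,0,1,0,0,0],[0,0,1,0,0,0],[0,0,0,0,0,0],[0,0,0,0,0,0]]]}}

```text
time: 25.8
ee_pos: [0.5145, 0.1197, 0.0894]
tcp_rot: [179.8, -0.1, 85.8]
wrist_force: [-8.6, -2.4, 22.2]
opening: 0.0
```

{"api": "servo_tool", "payload": {"motion": [[[0,0,-10,0,0,0],[0,0,-25,0,0,0],[-10,8,-5,0,0,0],[-30,8,0,0,0,0],[-24,0,0,0,0,0]]]}}

```text
time: 26.3
ee_pos: [0.5263, 0.0532, 0.1262]
tcp_rot: [180.0, 0.0, 85.9]
wrist_force: [-0.3, 0.4, -1.0]
opening: -0.0001
```

{"api": "servo_tool", "payload": {"motion": [[[0,0,0,0,0,0],[0,0,0,0,0,0]]]}}

```text
time: 26.5
ee_pos: [0.5256, 0.0539, 0.126]
tcp_rot: [-180.0, -0.0, 85.7]
wrist_force: [-0.1, 0.1, 0.0]
opening: 0.0002
```

```bash
python3 - <<'E'
from lid import *
o=bot.get_obs(); print(o['time'],o['q'].round(1),o['ee_pos'].round(4),o['wrist_force'].round(2), 'btn',B(-110.5,0))
w=bot.camera('wrist'); save(w,'w17')
s=bot.camera('side'); im=cv2.resize(s['color'][200:400,160:400,::-1],None,fx=3,fy=3,interpolation=cv2.INTER_CUBIC)
cv2.imwrite('pics/s17.png',im)
E
```

```text
26.5 [  5.8   1.4  -7.4  81.2   0.  100.1] [0.5256 0.0539 0.126 ] [-0.06  0.11  0.03] btn [524.90717922  54.79675027]
```

View pics/s17.png

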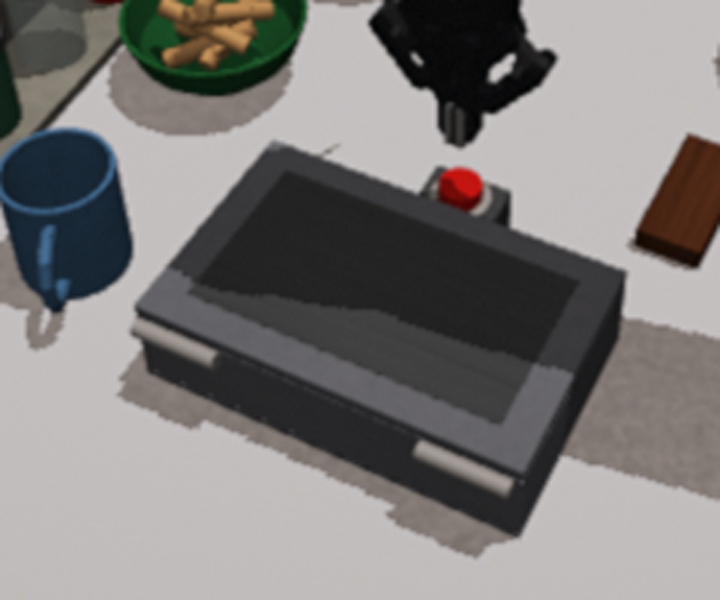

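View pics/w17.png

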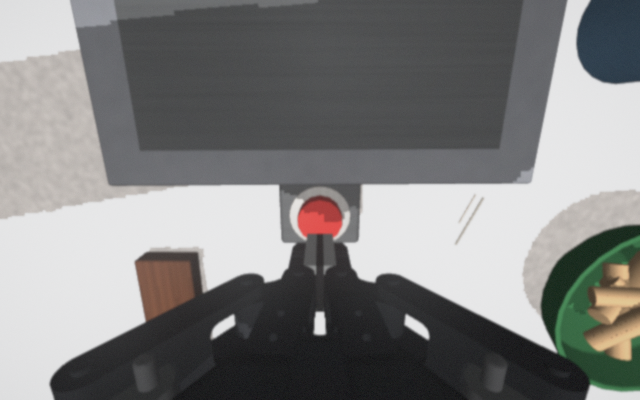

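{"api": "servo_tool", "payload": {"motion": [[[0,0,20,0,0,0],[0,0,15,0,0,0],[0,0,8,0,0,0],[0,0,4,0,0,0],[0,0,3,0,0,0]]]}}

```text
time: 27.1
ee_pos: [0.5252, 0.0548, 0.0764]
tcp_rot: [-180.0, -0.0, 85.8]
wrist_force: [-2.9, 1.2, 3.3]
opening: -0.0
```

{"api": "servo_tool", "payload": {"motion": [[[0,0,2,0,0,0],[0,0,1,0,0,0],[0,0,1,0,0,0],[0,0,0,0,0,0],[0,0,0,0,0,0]]]}}

```text
time: 27.6
ee_pos: [0.5256, 0.0546, 0.073]
tcp_rot: [180.0, -0.0, 85.8]
wrist_force: [-3.9, 0.0, 6.2]
opening: 0.0004
```

{"api": "servo_tool", "payload": {"motion": [[[0,0,1,0,0,0],[0,0,1,0,0,0],[0,0,1,0,0,0],[0,0,0,0,0,0],[0,0,0,0,0,0]]]}}

```text
time: 28.1
ee_pos: [0.5258, 0.0546, 0.0726]
tcp_rot: [179.9, -0.0, 85.8]
wrist_force: [-12.7, -0.3, 27.6]
opening: -0.0001
```

Bottomed out (27 N, no more travel). Retracting and checking.

{"api": "servo_tool", "payload": {"motion": [[[0,0,-10,0,0,0],[0,0,-30,0,0,0],[0,0,-40,0,0,0],[-30,0,-30,0,0,0],[-40,0,-30,0,0,0]]]}}

```text
time: 28.6
ee_pos: [0.5207, -0.0153, 0.2108]
tcp_rot: [179.9, 0.0, 86.0]
wrist_force: [1.3, -0.7, -0.4]
opening: 0.0
```

{"api": "servo_tool", "payload": {"motion": [[[-40,0,0,0,0,0],[-40,0,0,0,0,0],[0,0,0,0,0,0],[0,0,0,0,0,0]]]}}

```text
time: 29.0
ee_pos: [0.5146, -0.0961, 0.2093]
tcp_rot: [180.0, 0.0, 85.7]
wrist_force: [-1.4, -0.0, -0.2]
opening: -0.0
```

```bash
python3 - <<'E'
from lid import *
o=bot.get_obs(); print(o['time'],o['ee_pos'].round(4),o['wrist_force'].round(2))
s=bot.camera('side'); im=cv2.resize(s['color'][200:400,160:400,::-1],None,fx=3,fy=3,interpolation=cv2.INTER_CUBIC)
for z,c in((.062,(0,255,0)),(.054,(255,0,0))):
    a=((proj(s,[*B(-110.5,0)/1000,z])-[160,200]+.5)*3).astype(int); print(z,a)
cv2.imwrite('pics/s18.png',im)
p=bot.camera('top'); save(p,'t18')
E
```

```text
29.0 [ 0.5146 -0.0961  0.2093] [-1.37 -0.05 -0.17]
0.062 [461 185]
0.054 [461 193]
```

View pics/s18.png

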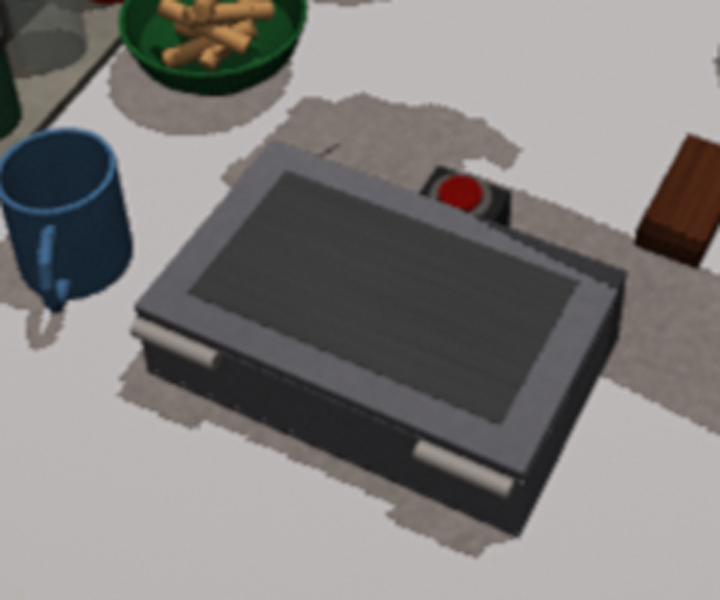

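View pics/t18.png

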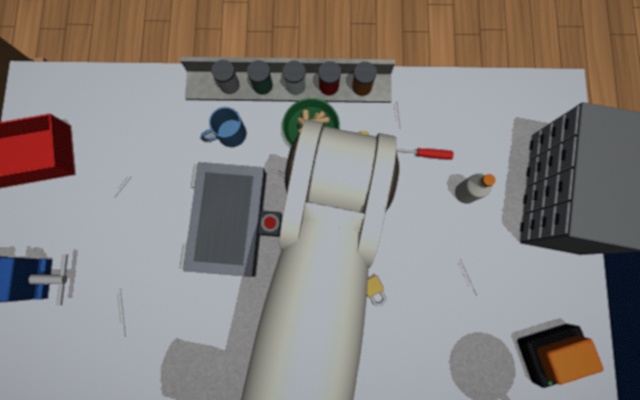

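The button now shows flush at (461,193), which is where its top should be when fully down. The lid is shut and the bystanders that can be seen haven't moved, so I'm handing in.

```bash
python3 -c "
from workcell import bot
print(bot.job_done())"
```

```text
the job is handed in; nothing more can be done
None
```

The lockbox is packed, shut and latched, and the job was handed in at about 29 s of the 72 s allowed.

- **Packing:** the hex wrench lies on the red mat, the door wedge on the yellow and the torch on the blue. Wrist and side pictures taken before closing showed all three lying flat.
- **Lid:** I pushed it over from behind and pressed it down. At 22 N the fingertips stopped at about 70.4 mm, against 70.5 mm for a shut lid, and it stayed shut when released.
- **Latch:** I pressed the button only after the lid was shut. It stopped at about 53.6 mm under 27.6 N, against 54 mm for fully down. The last side picture shows it flush, where a fully pressed button should be.
- **Bench:** the bystanders I could see in the last pictures had not moved. The arm hid most of the tape measure, and I did not measure each bystander's position.

**Contact while packing:** as I released the wrench, the gripper, probably its finger linkage, pressed against the box's outer wall. The last wrist reading before I lifted off was about 38 N in total (31 N sideways, 21 N up). That is close to the 40 N limit for the gripper body, and I cannot rule out a higher peak between readings. The box is fixed and the wrench stayed in place. The highest wrist force in any later reading was about 30 N, during the latch press.

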